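# Clamp a turbo core in the vee fixture

### The job

Get the turbocharger core held for work: push the sliding vee jaw up until the core is fully home in the fixed vee with the jaw snug against it, then lock the jaw by turning its red T-handle clockwise as far as it will go. Let go, and leave the other things on the bench where they are.

Things in the scene. Friction and masses are not known exactly. Their poses are not given: they have to be found in the camera images.
- fixture: bench vee fixture, fixed to the bench: flat steel bed with a T-slot, 110 mm wide (its x), 370 mm long (its y), 22 mm high. Origin: centre of the bed's underside, z up. At its +y end stands the fixed blue vee (90 degree vee opening to -y, 98 mm wide, 34 mm high over the bed, its top 56 mm over the bench); the blue sliding jaw with the mirror-image vee is on the -y part and slides along y only.
- vee_seat (a point): point on the bed's top, on its centre line (fixture x 0, y +90 mm, z 22 mm): the core's underside centre lies here when the core is fully home in the fixed vee. Axes as the fixture's.
- jaw (a joint): travel of the sliding jaw along the fixture's +y, in m. 0 = fully back; 0.075 = both vees bear on the core with the core home on vee_seat (snug). It starts 45 to 75 mm short of that. Unlocked it slides with about 5 N of drag (the core, 0.7 to 0.95 kg, which the jaw pushes ahead of it, adds about 4 to 7 N) and stays where it is left.
- jaw_back (a point): centre of the flat upright rear end face of the jaw's foot: 78 mm wide (x), 24 mm high, from the bed's top (22 mm over the bench) to 46 mm; this point is 34 mm over the bench. The face looks along the fixture's -y and moves with the jaw. The rest of the foot reaches 104 mm from it towards +y, and the vee (top 56 mm over the bench) joins it.
- t_handle (a joint): angle of the red T-handle clamp screw on the jaw, in rad, growing clockwise seen from above: it starts between 0.2 and 1.1 (slack), begins to bite at 2.9, and stops at 3.3, fully tight: the jaw is then locked on the bed (holds about 50 N). It turns against about 0.1 N m, rising to 0.17 N m when tight, and stays where it is left.
- t_grip (a point): centre of the T-handle's cross bar, on its vertical axis, 84 mm over the bench, 52 mm from jaw_back towards the fixture's +y. The bar is 80 mm long (this point's x), 14 mm wide (y), 16 mm high (z up), on a 16 mm stem that ends 46 mm over the bench on the foot; the point turns with the bar, and moves with the jaw.
- core: turbocharger centre section standing loose on the bed between the vees: dark cast body 96 mm high, a round band 92 mm in diameter on the lower 36 mm (where the vees bear), steel back plate 84 mm across and a bare aluminium compressor wheel on top. Origin: centre of its underside, z up. It may stand turned any way.
- wrench: combination wrench lying flat beside the fixture, 148 mm long (x), 8 mm high; origin at the middle of its underside. Leave alone.
- bottle: small white bottle with black cap, 32 mm across, 75 mm high, standing beside the fixture; origin at the centre of its underside. Leave alone.
- bit_rail: black bit holder lying beside the fixture, 75 mm long (x), 18 mm wide, 24 mm high; origin at the centre of its underside. Leave alone.
- foam: white foam packing block 120 x 120 x 38 mm beyond the fixed vee's end; origin at the centre of its underside. Leave alone.
Things that resemble listed ones, but are neither listed nor needed, are in the scene too. There is more than one size of the core; the one meant has the size given above.

How it is judged:
On the way, in this order (a step that is already met when the one before it is completed fails the run):
1. the jaw is pushed up snug on the core, and the core is home in the fixed vee, before the T-handle is tight (value of joint jaw above 0.071 m and horizontal distance between core and vee_seat below 0.005 m and value of joint t_handle below 3.1 rad), for 0.2 s.
2. the T-handle is tight with the core still held (value of joint t_handle above 3.12 rad and value of joint jaw above 0.071 m), for 0.2 s.
At the end, for the whole second after the job is handed in: The core stands upright and still (within 0.06 rad), its axis within 5 mm of vee_seat; the jaw is within 4 mm of snug on it (joint jaw above 0.071); the T-handle is tight (above 3.12 rad, stop at 3.3) (all of step 2 and horizontal distance between core and vee_seat below 0.005 m and angle between core's own z axis and vertical below 0.06 rad and linear speed of core below 0.01 m/s); the robot touches nothing.
It fails at once if the wrench, bottle, bit holder or foam block is shifted by more than 30 mm (distance of any of wrench, bottle, bit_rail, foam from where it was at the start of the episode above 0.03 m).
It fails at once if the bottle is knocked over (angle between bottle's own z axis and vertical above 0.6 rad).
It fails at once if the core is tipped over (angle between core's own z axis and vertical above 0.5 rad).
It also fails if it takes over 72 s, if anything falls off the work surface, if the arm or the gripper's body presses on something with over 40 N, if the wrist force passes 120 N, or if a joint passes its speed limit or range.

### The arm

A 6-joint arm with a two-finger parallel gripper is mounted at the origin on the work surface. World frame = base frame: x ahead of the robot, y to its left, z up, the work surface at z = 0. Lengths are in m, angles in rad, forces in N, time in s.
With the tool pointing down it reaches from about 0.3 to 0.875 m from the base axis. Payload 6.4 kg.
Tool frame: the origin (TCP) lies between the finger pads; the fingertips stand ctrl.tip_extent ahead of it and the grasp point (between the pads) is the TCP (ctrl.tip_extent is the distance from the TCP to the fingertips, in m); z points along the fingers, y is the line along which they close (so a half turn about z gives the same grasp; the last joint's range is limited). The gripper opens to 85 mm and grips with 20 to 120 N. Pads are 22 mm wide; open, the fingers measure 114 mm over their backs; the gripper's body (76 mm by 85 mm) begins 54 mm behind the grasp point. The pads swing forward as they close: fully open they stand 13 mm farther back than shut.
Start: joints at [-1.415, 0.181, 1.607, -0, 1.354, -0.206], TCP at [0.204, -0.538, 0.25] pointing down, gripper open.
Joint ranges: [-2.99, 2.99], [-0.89, 2.07], [0.3, 2.58], [-1.14, 4.28], [0, 2.63], [-3.12, 3.12]. Speed limits (rad/s): [2.57, 2.57, 3.01, 3.14, 3.14, 3.14].

### API

Orientations are given as a unit quaternion [w, x, y, z].
In Python, from bench import ctrl gives the robot as it stands.
- The arm moves only by the tool send_rows, never from a script. Its arguments are lists of equal length, an entry for each row: "dr": the turn, a rotation vector about the tool's x, y, z in units of 6 degrees (1.0 is 6 degrees), a list of three; "xyz": the shift along the tool's x, y, z in cm, a list of three; "jaw": the opening in per cent of the stroke, from 0 (shut) to 100 (fully open). In form: {"dr": [[wx, wy, wz], ...], "xyz": [[dx, dy, dz], ...], "jaw": [jaw, ...]}. A call has exactly 8 rows; each row is the pose to reach, as a shift and turn from the pose commanded when the call began, along the tool's axes at that moment; what a row does not reach only later rows make up. A row lasts 1/8 s, in which the tool goes at most 62.5 mm and 10.7 degrees, less where a joint would pass 70% of its speed; a pose out of reach is approached as far as the arm can. A call with a gripper value outside its range is refused whole. The fingers move at their own pace and stop on an object; the grip force is fixed at half the most. Time passes only in rows, so rows that repeat a pose let the fingers close, or fill a call up. It gives the time, the measured TCP pose, the force, the opening and the grip force at its end, in the units of the state.
- ctrl.get_obs(): the state, without advancing time (a new reading comes with each control period).
- ctrl.camera(name): name is "side" or "top"; returns the picture (400x640x3 uint8, red, green, blue); there is no depth.
- ctrl.calibration(name): a dict with "camera_matrix" (3x3 intrinsics, pixels), "world_from_camera" (4x4, takes a point from camera to world coordinates). Camera axes: x right, y up, looking along -z (the intrinsics and any distortion apply to the point x, -y, -z); pixel columns grow to the right and rows downward; lengths in m; the calibration is good to about 2 mm. A picture is of the moment at which its call begins. calibration takes no time and is no camera call.
- ctrl.hand_in(): hands the job in; it is judged then, once.
The state is a dict: "time_s": time; "q": joint angles; "dq": joint speeds; "joint_efforts": joint torques, N m; "eef_pos": TCP position; "eef_rot": TCP orientation; "wrist_force": force on the tool from outside, world axes, zero at the start; "torque": the same for the moment, N m; "opening": opening from 0.0 (shut) to 1.0 (fully open); "grasp_force": force on a finger pad.
Only numpy, scipy, OpenCV 4.12 (cv2) and the standard library are available. Lean on these libraries where they do the work, as an engineer would, in place of code of your own. Each camera call takes 0.05 s, during which the arm holds its last target. There are 200 camera calls.

## Working session

There is one attempt and no reset: what is moved stays moved. The work goes in short steps, Python scripts to look and compute and a tool call to move; the robot and the scene stay as the last step left them, time stands still between calls to the robot, and variables do not carry over. Pictures are saved under pics/ and viewed, at most 10 in all, crops included, and the job is handed in when it is done.

Besides the shell and the picture viewer there is one more tool, called after ">>>" by a JSON object that holds its "fn" and its "kwargs". send_rows: Moves the arm, as the interface text tells. Its arguments: {"type":"object","properties":{"dr":{"type":"array","items":{"type":"array","items":{"type":"number"}}},"xyz":{"type":"array","items":{"type":"array","items":{"type":"number"}}},"jaw":{"type":"array","items":{"type":"number"}}},"required":["dr","xyz","jaw"]}

```bash
mkdir -p pics; cat > h.py <<'E'
import numpy as np, cv2
from bench import ctrl
def snap(n,f):
    im=ctrl.camera(n); cv2.imwrite(f'pics/{f}.png',im[:,:,::-1]); return im
def ray(n,u,v):
    c=ctrl.calibration(n);K=np.array(c['camera_matrix']);T=np.array(c['world_from_camera'])
    p=cv2.undistortPoints(np.array([[[u,v]]],float),K,np.array(c.get('distortion',np.zeros(5)),float))[0,0]
    return T[:3,3],T[:3,:3]@np.array([p[0],-p[1],-1])
def onz(n,u,v,z):
    o,d=ray(n,u,v);return o+d*(z-o[2])/d[2]
E
python3 - <<'E'
from h import *
a=snap('top','t0');b=snap('side','s0')
o=ctrl.get_obs();print(o['eef_pos'],o['eef_rot'],ctrl.tip_extent,o['time_s']);print(ctrl.calibration('top'));print(ctrl.calibration('side'))
E
```

```text
[ 0.20346105 -0.5373142   0.24950538] [-7.65215087e-04  9.83683915e-01  1.79903779e-01  1.24052073e-05] 0.019 0.1
{'camera_matrix': array([[511.12297053,   0.        , 325.44046158],
       [  0.        , 511.12297053, 200.24544497],
       [  0.        ,   0.        ,   1.        ]]), 'world_from_camera': array([[-0.01554559,  0.98673636, -0.16158491,  0.39892531],
       [-0.99958135, -0.01139271,  0.02659581,  0.14200448],
       [ 0.02440216,  0.1619307 ,  0.98650037,  1.06722214],
       [ 0.        ,  0.        ,  0.        ,  1.        ]])}
{'camera_matrix': array([[489.07417998,   0.        , 312.0080505 ],
       [  0.        , 489.07417998, 199.60132444],
       [  0.        ,   0.        ,   1.        ]]), 'world_from_camera': array([[ 0.95453865,  0.19712182, -0.22360448,  0.36261662],
       [-0.29772014,  0.59323429, -0.74795441, -0.56792762],
       [-0.01478829,  0.78052294,  0.62495219,  0.66317794],
       [ 0.        ,  0.        ,  0.        ,  1.        ]])}
```

View pics/t0.png

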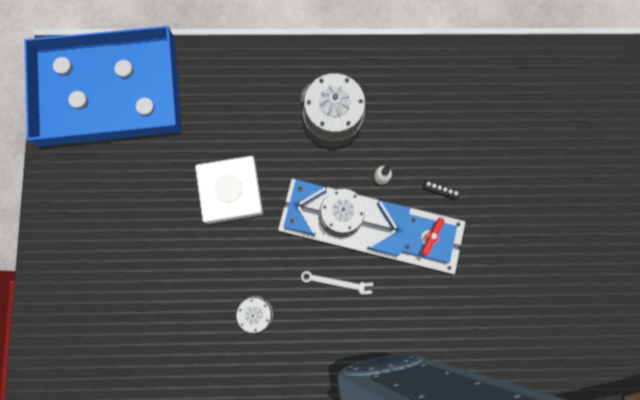

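View pics/s0.png

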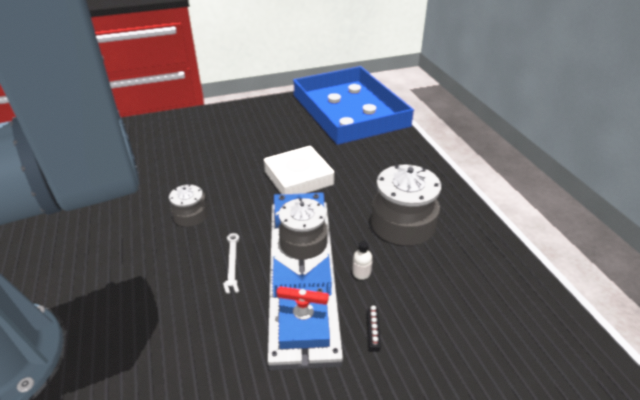

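The top view shows the fixture with its +y end to the left: bed corners at about (291,179), (466,219), (456,273) and (279,231). The core is at (343,211), the red bar at (433,236), and the jaw's rear face near (457,240). The large and small cores at (334,103) and (255,314) are decoys.

```bash
cat > m.py <<'E'
from h import *
def measure(im,side=None):
    hsv=cv2.cvtColor(im,cv2.COLOR_RGB2HSV);H,S,V=cv2.split(hsv)
    roi=np.zeros(H.shape,np.uint8);cv2.fillPoly(roi,[np.array([[285,172],[475,212],[462,282],[270,237]])],255)
    red=((H<8)|(H>172))&(S>150)&(V>90)&(roi>0)
    r=cv2.minAreaRect(np.argwhere(red)[:,::-1].astype(np.float32))
    blue=((H>95)&(H<125)&(S>110)&(V>70)&(roi>0)).astype(np.uint8)
    n,l,st,c=cv2.connectedComponentsWithStats(blue)
    return red,r,blue,l,st
E
python3 - <<'E'
from m import *
np.set_printoptions(precision=4,suppress=True)
im=cv2.imread('pics/t0.png')[:,:,::-1].copy()
C=np.array([onz('top',u,v,.022) for u,v in [(291,179),(466,219),(456,273),(279,231)]]);print(C)
print('len',np.linalg.norm(C[0]-C[1]),np.linalg.norm(C[3]-C[2]),np.linalg.norm(C[0]-C[3]),np.linalg.norm(C[1]-C[2]))
Y=(C[0]-C[1]+C[3]-C[2])[:2];Y/=np.linalg.norm(Y);X=np.array([Y[1],-Y[0]]);O=C.mean(0)[:2]
print('O',O,'Y',Y,'ang',np.arctan2(Y[1],Y[0]))
F=lambda p:np.array([(p[:2]-O)@X,(p[:2]-O)@Y])
red,r,blue,l,st=measure(im)
print(r);B=cv2.boxPoints(r)
g=onz('top',*r[0],.092);print('grip',g,F(g)); 
for b in B: print('bar corner',F(onz('top',*b,.092)))
for i in range(1,len(st)):
    if st[i][4]>60:
        p=np.argwhere(l==i)[:,::-1]; f=np.array([F(onz('top',u,v,.046)) for u,v in p]);print(st[i],'y range',f[:,1].min(),f[:,1].max(),'x',f[:,0].min(),f[:,0].max(), np.percentile(f[:,1],1))
print('core',F(onz('top',343,210,.09)),onz('top',343,210,.09))
big=cv2.resize(im[165:290,265:480],None,fx=3.7,fy=3.7,interpolation=cv2.INTER_CUBIC);cv2.imwrite('pics/c0.png',big[:,:,::-1])
E
```

```text
[[ 0.6158  0.1849  0.022 ]
 [ 0.5273 -0.1772  0.022 ]
 [ 0.4168 -0.15    0.022 ]
 [ 0.5074  0.21    0.022 ]]
len 0.37278860439292727 0.37118965103529167 0.11126578901383165 0.11383921728200506
O [0.5168 0.0169] Y [0.2407 0.9706] ang 1.3277056528420943
((432.53839111328125, 236.19227600097656), (10.53930377960205, 39.10636520385742), 33.6900634765625)
grip [ 0.4863 -0.0891  0.092 ] [-0.0041 -0.1102]
bar corner [-0.0359 -0.0866]
bar corner [ 0.0352 -0.1153]
bar corner [ 0.028  -0.1341]
bar corner [-0.043  -0.1052]
[284 180  39  55 834] y range 0.1153802792430894 0.17748256130843912 x -0.04835249886531378 0.05369739060737268 0.12179083699966473Traceback (most recent call last):
  File "<stdin>", line 15, in <module>
  File "h.py", line 10, in onz
    o,d=ray(n,u,v);return o+d*(z-o[2])/d[2]
        ~~~^^^^^^^
  File "h.py", line 6, in ray
    c=ctrl.calibration(n);K=np.array(c['camera_matrix']);T=np.array(c['world_from_camera'])
ValueError: time passes only in moves, steps and waits
```

```bash
python3 - <<'E'
s=open('h.py').read()
s=s.replace("def ray(n,u,v):\n    c=ctrl.calibration(n);","CAL={n:ctrl.calibration(n) for n in('top','side')}\ndef ray(n,u,v):\n    c=CAL[n];")
open('h.py','w').write(s)
E
python3 - <<'E'
from m import *
np.set_printoptions(precision=4,suppress=True)
im=cv2.imread('pics/t0.png')[:,:,::-1].copy()
O=np.array([.5168,.0169]);Y=np.array([.2407,.9706]);X=np.array([Y[1],-Y[0]])
F=lambda p:np.array([(p[:2]-O)@X,(p[:2]-O)@Y])
red,r,blue,l,st=measure(im)
for i in range(1,len(st)):
    if st[i][4]>60:
        p=np.argwhere(l==i)[:,::-1]; f=np.array([F(onz('top',u,v,.046)) for u,v in p]);print(st[i],'y',f[:,1].min(),f[:,1].max(),np.percentile(f[:,1],[1,5]))
        q=f[f[:,1]<-.13]; 
        if len(q): print('foot x',q[:,0].min(),q[:,0].max())
print('core',F(onz('top',343,210,.09)))
big=cv2.resize(im[165:290,265:480],None,fx=3.7,fy=3.7,interpolation=cv2.INTER_CUBIC);cv2.imwrite('pics/c0.png',big[:,:,::-1])
s=cv2.imread('pics/s0.png')[:,:,::-1].copy()
hs=cv2.cvtColor(s,cv2.COLOR_RGB2HSV);m=((hs[...,0]<8)|(hs[...,0]>172))&(hs[...,1]>150)&(hs[...,2]>90);m[:,:250]=0;m[:270]=0
r=cv2.minAreaRect(np.argwhere(m)[:,::-1].astype(np.float32));print(r)
u=(302,296);print('side grip',F(onz('side',*u,.087)),onz('side',*u,.087))
for u in [(279,349),(330,347)]: print('side rear top edge',F(onz('side',*u,.046)))
for u in [(270,362),(341,359)]: print('side bed corner',F(onz('side',*u,.022)))
E
```

```text
[284 180  39  55 834] y 0.11539659405104669 0.17749873715420494 [0.1218 0.1284]
[ 369  201   88   62 2289] y -0.1630730836982821 -4.622311011216379e-07 [-0.1607 -0.1557]
foot x -0.04249601857803971 0.03364312975238767
core [0.0064 0.0686]
((301.4847412109375, 297.8646240234375), (50.61869812011719, 16.520462036132812), 7.594643592834473)
side grip [-0.0037 -0.1176] [ 0.4849 -0.0964  0.087 ]
side rear top edge [-0.0412 -0.1801]
side rear top edge [ 0.0335 -0.1819]
side bed corner [-0.056 -0.185]
side bed corner [ 0.0496 -0.1872]
```

View pics/c0.png

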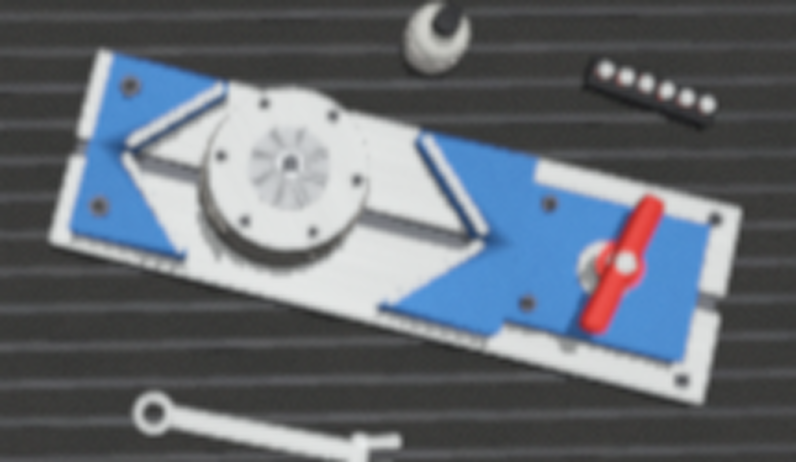

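The crop shows the rear edge of the jaw's foot at fixture y ≈ -0.162 and the bar turned about 22° clockwise. The centre line sits about 4 mm to the -x side of my first estimate. I'm moving behind the jaw with the fingers shut.

>>> {"fn": "send_rows", "kwargs": {"dr": [[0,0,-1.2],[0,0,-2.4],[0,0,-3.6],[0,0,-4.8],[0,0,-6.0],[0,0,-7.2],[0,0,-8.4],[0,0,-9.2]], "xyz": [[4.7,-3.1,0],[9.4,-6.2,0],[14.1,-9.3,2],[18.8,-12.4,4],[23.4,-15.5,6],[28.1,-18.6,8],[32.8,-21.7,10],[37.4,-24.8,12]], "jaw": [0,0,0,0,0,0,0,0]}}

```text
time_s: 1.1
eef_pos: [0.4663, -0.1717, 0.1296]
eef_rot: [0.0, 0.787, 0.616, 0.0]
wrist_force: [0.6, -0.4, -0.0]
opening: 0.002
grasp_force: 0.0
```

```bash
cat > st.py <<'E'
from h import *
from scipy.spatial.transform import Rotation as R
np.set_printoptions(precision=4,suppress=True)
o=ctrl.get_obs();p=np.array(o['eef_pos']);O=np.array([.5129,.0179]);Y=np.array([.2407,.9706]);X=np.array([Y[1],-Y[0]])
M=R.from_quat(np.array(o['eef_rot'])[[1,2,3,0]]).as_matrix()
print('t',o['time_s'],'p',p,'fix xy',(p[:2]-O)@X,(p[:2]-O)@Y,'phi_y',np.degrees(np.arctan2(M[1,1],M[0,1])),'zax',M[:,2],'q',np.array(o['q']),'F',np.array(o['wrist_force']),'op',o['opening'],o['grasp_force'])
E
python3 st.py
```

```text
t 1.1 p [ 0.4663 -0.1717  0.1296] fix xy 0.00042457313439391524 -0.19528440424456464 phi_y -13.889463608063528 zax [ 0.0001 -0.0001 -1.    ] q [-0.5922  0.1566  1.9021  0.      1.0827 -0.3498] F [ 0.6016 -0.4279 -0.043 ] op 0.0016618906545061206 0.0
```

>>> {"fn": "send_rows", "kwargs": {"dr": [[0,0,0],[0,0,0],[0,0,0],[0,0,0],[0,0,0],[0,0,0],[0,0,0],[0,0,0]], "xyz": [[0,0,3],[0,0,6],[0,0,7.8],[0.5,0,7.8],[1.2,0,7.8],[1.8,0,7.8],[2.4,0,7.8],[3.0,0,7.8]], "jaw": [0,0,0,0,0,0,0,0]}}

```text
time_s: 2.1
eef_pos: [0.4735, -0.1452, 0.0533]
eef_rot: [0.001, 0.788, 0.615, -0.0]
wrist_force: [-2.1, -4.7, 1.6]
opening: -0.0
grasp_force: 2.7
```

```bash
python3 st.py; python3 -c "
from h import *
a=snap('side','s1')[180:400,180:460]
cv2.imwrite('pics/s1c.png',cv2.resize(a,None,fx=2.5,fy=2.5)[:,:,::-1])"
```

```text
t 2.1 p [ 0.4735 -0.1452  0.0533] fix xy 0.0009762984901910742 -0.16776163863828095 phi_y -14.04447172371893 zax [ 0.0013 -0.0025 -1.    ] q [-0.5368  0.2864  1.9376 -0.0018  0.9152 -0.2905] F [-2.0958 -4.662   1.5767] op -0.000142714942419038 2.691537965729367
```

View pics/s1c.png

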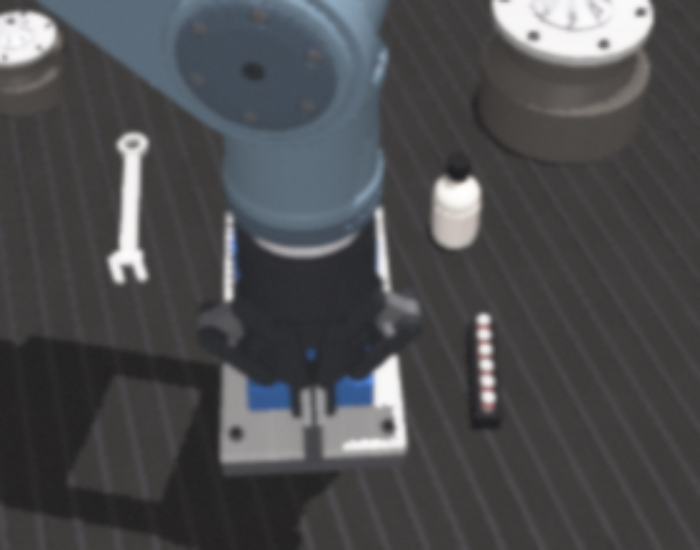

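Viewed from behind, the shut fingertips press the middle of the jaw's rear face, crop (310,395), with about 5 N. The bar clears the gripper body. I'll keep pushing.

>>> {"fn": "send_rows", "kwargs": {"dr": [[0,0,0],[0,0,0],[0,0,0],[0,0,0],[0,0,0],[0,0,0],[0,0,0],[0,0,0]], "xyz": [[0.5,0,0],[1.0,0,0],[1.5,0,0],[2.0,0,0],[2.5,0,0],[3.0,0,0],[3.5,0,0],[4.0,0,0]], "jaw": [0,0,0,0,0,0,0,0]}}

```text
time_s: 3.15
eef_pos: [0.4834, -0.1071, 0.0532]
eef_rot: [0.002, 0.788, 0.615, -0.0]
wrist_force: [-1.1, -8.6, 1.3]
opening: 0.004
grasp_force: 4.2
```

```bash
python3 st.py
```

```text
t 3.15 p [ 0.4834 -0.1071  0.0532] fix xy 0.0014915756760384138 -0.12839264212844687 phi_y -14.055380843201903 zax [ 0.0019 -0.0032 -1.    ] q [-0.4569  0.286   1.9382 -0.0026  0.9142 -0.21  ] F [-1.1226 -8.6036  1.2515] op 0.003538662900569327 4.197185270022601
```

>>> {"fn": "send_rows", "kwargs": {"dr": [[0,0,0],[0,0,0],[0,0,0],[0,0,0],[0,0,0],[0,0,0],[0,0,0],[0,0,0]], "xyz": [[0.3,0,0],[0.6,0,0],[0.9,0,0],[1.1,0,0],[1.3,0,0],[1.5,0,0],[1.7,0,0],[1.8,0,0]], "jaw": [0,0,0,0,0,0,0,0]}}

```text
time_s: 4.15
eef_pos: [0.488, -0.0899, 0.0532]
eef_rot: [0.002, 0.788, 0.615, -0.0]
wrist_force: [-0.7, -8.6, 1.2]
opening: 0.002
grasp_force: 4.4
```

```bash
python3 st.py
```

```text
t 4.15 p [ 0.488  -0.0899  0.0532] fix xy 0.0017250841300044358 -0.11060326487594951 phi_y -14.055676107330427 zax [ 0.0022 -0.0034 -1.    ] q [-0.4205  0.2878  1.9359 -0.0027  0.9145 -0.1735] F [-0.6601 -8.6412  1.2317] op 0.0015877471399199814 4.437667998718098
```

>>> {"fn": "send_rows", "kwargs": {"dr": [[0,0,0],[0,0,0],[0,0,0],[0,0,0],[0,0,0],[0,0,0],[0,0,0],[0,0,0]], "xyz": [[0.1,0,0],[0.2,0,0],[0.3,0,0],[0.4,0,0],[0.5,0,0],[0.6,0,0],[0.7,0,0],[0.8,0,0]], "jaw": [0,0,0,0,0,0,0,0]}}

```text
time_s: 5.15
eef_pos: [0.489, -0.0864, 0.0533]
eef_rot: [0.004, 0.788, 0.616, -0.003]
wrist_force: [-10.0, -32.6, 0.0]
opening: 0.0
grasp_force: 17.0
```

```bash
python3 st.py
```

```text
t 5.15 p [ 0.489  -0.0864  0.0533] fix xy 0.0018911721866967037 -0.10695962783798041 phi_y -13.960189038487014 zax [-0.     -0.0106 -0.9999] q [-0.4083  0.2889  1.9341 -0.0123  0.9144 -0.1571] F [-10.0484 -32.6102   0.0206] op 0.00027058314160352727 17.025925191119313
```

The force rose to 34 N and the motion stopped where I expected snug to be. Now I'll back off and rise.

>>> {"fn": "send_rows", "kwargs": {"dr": [[0,0,0],[0,0,0],[0,0,0],[0,0,0],[0,0,0],[0,0,0],[0,0,0],[0,0,0]], "xyz": [[0.8,0,0],[-0.5,0,0],[-3,0,0],[-6,0,-2],[-8,0,-6],[-10,0,-11],[-13,0,-15],[-16,0,-18]], "jaw": [0,0,0,20,40,60,60,60]}}

```text
time_s: 6.15
eef_pos: [0.4503, -0.2362, 0.2348]
eef_rot: [0.001, 0.788, 0.615, 0.001]
wrist_force: [0.2, -1.2, 0.4]
opening: 0.601
grasp_force: 0.0
```

```bash
python3 st.py; python3 - <<'E'
from m import *
im=snap('top','t2')
np.set_printoptions(precision=4,suppress=True)
O=np.array([.5129,.0179]);Y=np.array([.2407,.9706]);X=np.array([Y[1],-Y[0]])
F=lambda p:np.array([(p[:2]-O)@X,(p[:2]-O)@Y])
red,r,blue,l,st=measure(im)
print(r,red.sum());print('grip',F(onz('top',*r[0],.092)))
for b in cv2.boxPoints(r): print(F(onz('top',*b,.092)))
cv2.imwrite('pics/t2c.png',cv2.resize(im[120:330,230:510],None,fx=2.5,fy=2.5)[:,:,::-1])
E
```

```text
t 6.15 p [ 0.4503 -0.2362  0.2348] fix xy 0.00035628324967504945 -0.2617015445736483 phi_y -14.043948351737122 zax [ 0.0023 -0.0012 -1.    ] q [-0.7173  0.0441  1.7901  0.0007  1.3048 -0.4724] F [ 0.204  -1.2249  0.4454] op 0.6011755070258203 0.0
((397.90008544921875, 227.7000274658203), (9.391485214233398, 38.9075813293457), 26.56505012512207) 216
grip [ 0.0007 -0.0418]
[-0.0337 -0.0237]
[ 0.0399 -0.0427]
[ 0.0356 -0.0602]
[-0.0379 -0.041 ]
```

View pics/t2c.png

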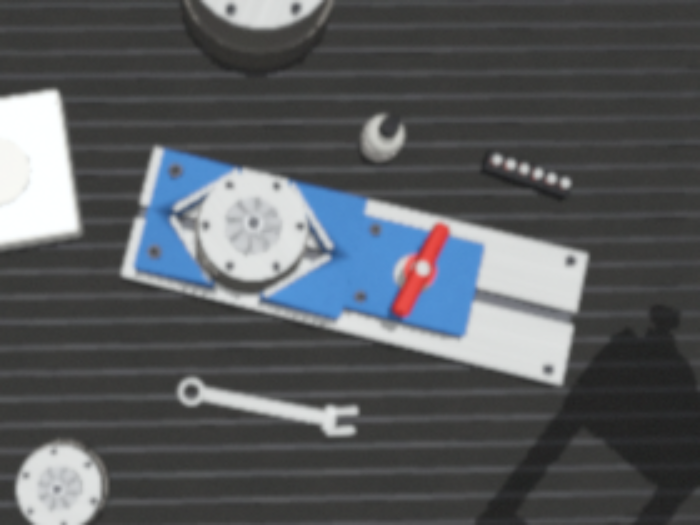

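The crop shows the core seated between both vees, with the bar running from (400,313) to (441,228). Next I need the bar's angle and the numbers for the grasp move.

```bash
python3 - <<'E'
from m import *
np.set_printoptions(precision=4,suppress=True)
O=np.array([.5129,.0179]);Y=np.array([.2407,.9706]);X=np.array([Y[1],-Y[0]])
for f in('t0','t2'):
    im=cv2.imread(f'pics/{f}.png')[:,:,::-1].copy();red=measure(im)[0]
    P=np.array([onz('top',u,v,.09)[:2] for v,u in np.argwhere(red)])
    c=P.mean(0);w,V=np.linalg.eigh(np.cov((P-c).T));d=V[:,1];d=d*np.sign(d[0])
    print(f,c,(c-O)@X,(c-O)@Y,'world bar ang',np.degrees(np.arctan2(d[1],d[0])))
G=O+Y*-.044; print('G',G)
p=np.array([.4503,-.2362]);a=np.radians(-14.04);ty=np.array([np.cos(a),np.sin(a)]);tx=np.array([-ty[1],ty[0]])
print('tool dx,dy cm',(G-p)@tx*100,(G-p)@ty*100)
E
```

```text
t0 [ 0.4859 -0.0889] -0.000491068709932034 -0.11013703020108642 world bar ang -29.289934357458563
t2 [ 0.5027 -0.0226] -0.00011691684414128514 -0.04170800270617149 world bar ang -29.05914804909184
G [ 0.5023 -0.0248]
tool dx,dy cm 21.769594560207533 -0.0828416572898787
```

>>> {"fn": "send_rows", "kwargs": {"dr": [[0,0,-1.7],[0,0,-3.4],[0,0,-5.1],[0,0,-6.8],[0,0,-8.5],[0,0,-10.2],[0,0,-11.9],[0,0,-12.5]], "xyz": [[3,0,1],[6,0,2],[9,0,3],[12,0,4],[15,0,5],[18,0,6],[21,-0.1,7],[21.9,-0.1,8]], "jaw": [60,60,60,60,60,60,60,60]}}

```text
time_s: 7.2
eef_pos: [0.5022, -0.0207, 0.1519]
eef_rot: [-0.0, 0.248, 0.969, 0.0]
wrist_force: [0.7, -0.1, 0.4]
opening: 0.598
grasp_force: 0.0
```

```bash
python3 st.py; python3 -c "
from h import *
a=snap('side','s3')[150:370,180:460]
cv2.imwrite('pics/s3c.png',cv2.resize(a,None,fx=2.5,fy=2.5)[:,:,::-1])"
```

```text
t 7.2 p [ 0.5022 -0.0207  0.1519] fix xy -0.0011124701700806034 -0.039996769800338096 phi_y 61.234739210478224 zax [-0.0001  0.0009 -1.    ] q [-0.2782  0.1353  1.8739  0.001   1.1327 -1.3474] F [ 0.7417 -0.1078  0.42  ] op 0.5979666852748525 0.0
```

View pics/s3c.png

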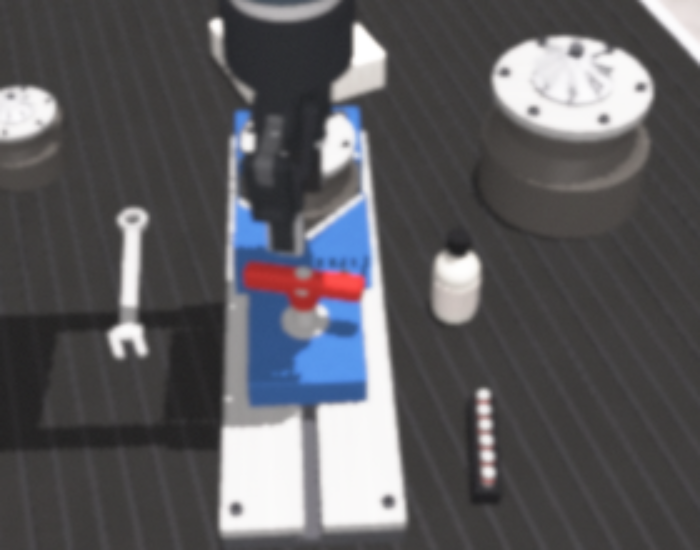

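The bar is centred at crop (303,283), with the hand above it and aligned across it. Now I'll lower and close.

>>> {"fn": "send_rows", "kwargs": {"dr": [[0,0,0],[0,0,0],[0,0,0],[0,0,0],[0,0,0],[0,0,0],[0,0,0],[0,0,0]], "xyz": [[-0.2,-0.2,2],[-0.2,-0.2,4],[-0.2,-0.2,6],[-0.2,-0.2,6.7],[-0.2,-0.2,6.7],[-0.2,-0.2,6.7],[-0.2,-0.2,6.7],[-0.2,-0.2,6.7]], "jaw": [60,60,60,60,40,20,0,0]}}

```text
time_s: 8.25
eef_pos: [0.5038, -0.0258, 0.0864]
eef_rot: [0.001, 0.251, 0.968, -0.0]
wrist_force: [-2.2, 1.4, 6.7]
opening: 0.158
grasp_force: 58.6
```

```bash
python3 st.py
```

```text
t 8.25 p [ 0.5038 -0.0258  0.0864] fix xy 0.0016395340837399087 -0.04457785703389473 phi_y 60.92544336707657 zax [ 0.0017 -0.0005 -1.    ] q [-0.2868  0.2431  1.905   0.      0.9918 -1.3502] F [-2.2404  1.3609  6.6635] op 0.1582066235824507 58.58810050645843
```

It's gripped at an opening of 13.4 mm. I'm adding a slight +Y bias and turning clockwise, which is +z of the tool.

>>> {"fn": "send_rows", "kwargs": {"dr": [[0,0,0],[0,0,1.2],[0,0,2.4],[0,0,3.6],[0,0,4.8],[0,0,6.0],[0,0,7.2],[0,0,8.4]], "xyz": [[0.15,0.2,0],[0.15,0.2,0],[0.15,0.2,0],[0.15,0.2,0],[0.15,0.2,0],[0.15,0.2,0],[0.15,0.2,0],[0.15,0.2,0]], "jaw": [0,0,0,0,0,0,0,0]}}

```text
time_s: 9.25
eef_pos: [0.5038, -0.0255, 0.0864]
eef_rot: [0.002, 0.641, 0.768, -0.001]
wrist_force: [0.1, -9.1, 3.8]
opening: 0.157
grasp_force: 59.4
```

```bash
python3 st.py
```

```text
t 9.25 p [ 0.5038 -0.0255  0.0864] fix xy 0.0015773035140871378 -0.04430017247880157 phi_y 10.318533682091914 zax [ 0.0023 -0.0043 -1.    ] q [-0.2841  0.2426  1.9056 -0.0041  0.99   -0.462 ] F [ 0.0533 -9.0592  3.7808] op 0.15732666432939388 59.4296164624393
```

>>> {"fn": "send_rows", "kwargs": {"dr": [[0,0,1.2],[0,0,2.4],[0,0,3.6],[0,0,4.8],[0,0,6.0],[0,0,7.2],[0,0,8.4],[0,0,9.6]], "xyz": [[0,0,0],[0,0,0],[0,0,0],[0,0,0],[0,0,0],[0,0,0],[0,0,0],[0,0,0]], "jaw": [0,0,0,0,0,0,0,0]}}

```text
time_s: 10.25
eef_pos: [0.5038, -0.0255, 0.0864]
eef_rot: [0.002, 0.931, 0.364, 0.0]
wrist_force: [-1.3, -8.9, 3.0]
opening: 0.158
grasp_force: 59.9
```

```bash
python3 st.py
```

```text
t 10.25 p [ 0.5038 -0.0255  0.0864] fix xy 0.0016071559284603603 -0.044284828402163155 phi_y -47.28335609720153 zax [ 0.0024 -0.0042 -1.    ] q [-0.2841  0.2426  1.9055 -0.0041  0.99    0.5433] F [-1.2757 -8.9349  2.9683] op 0.15812888704875203 59.854687470942736
```

>>> {"fn": "send_rows", "kwargs": {"dr": [[0,0,1.2],[0,0,2.4],[0,0,3.6],[0,0,4.8],[0,0,6.0],[0,0,7.2],[0,0,8.4],[0,0,9.6]], "xyz": [[0,0,0],[0,0,0],[0,0,0],[0,0,0],[0,0,0],[0,0,0],[0,0,0],[0,0,0]], "jaw": [0,0,0,0,0,0,0,0]}}

```text
time_s: 11.25
eef_pos: [0.5038, -0.0255, 0.0864]
eef_rot: [0.002, 0.992, -0.129, 0.001]
wrist_force: [-0.9, -9.1, 3.0]
opening: 0.156
grasp_force: 59.8
```

```bash
python3 st.py; python3 -c "
from h import *
print(ctrl.get_obs()['torque'])"
```

```text
t 11.25 p [ 0.5038 -0.0255  0.0864] fix xy 0.0016377310430809604 -0.04432749779881287 phi_y -104.87865650265073 zax [ 0.0024 -0.0043 -1.    ] q [-0.2842  0.2426  1.9056 -0.0042  0.9899  1.5486] F [-0.9001 -9.1275  2.9709] op 0.1560116323054923 59.81447873360594
[-1.5658103   0.18845591  0.15424866]
```

>>> {"fn": "send_rows", "kwargs": {"dr": [[0,0,0.4],[0,0,0.8],[0,0,1.1],[0,0,1.4],[0,0,1.6],[0,0,1.8],[0,0,2.0],[0,0,2.0]], "xyz": [[0,0,0],[0,0,0],[0,0,0],[0,0,0],[0,0,0],[0,0,0],[0,0,0],[0,0,0]], "jaw": [0,0,0,0,0,0,0,0]}}

```text
time_s: 12.25
eef_pos: [0.5038, -0.0255, 0.0864]
eef_rot: [0.002, 0.973, -0.23, 0.002]
wrist_force: [-1.1, -8.4, 3.3]
opening: 0.154
grasp_force: 68.5
```

```bash
python3 st.py; python3 -c "
from h import *
print(ctrl.get_obs()['torque'])"
```

```text
t 12.25 p [ 0.5038 -0.0255  0.0864] fix xy 0.0016567571311418973 -0.0443489333612712 phi_y -116.57708021637035 zax [ 0.0024 -0.0047 -1.    ] q [-0.284   0.2426  1.9055 -0.0046  0.9899  1.7532] F [-1.1469 -8.3866  3.3016] op 0.15413882424588643 68.47341452899855
[-1.49821653  0.25656736  0.65222425]
```

Torque jumped to 0.65 N m, so the handle is at its stop. Releasing and lifting.

>>> {"fn": "send_rows", "kwargs": {"dr": [[0,0,1.8],[0,0,1.8],[0,0,1.8],[0,0,1.8],[0,0,1.8],[0,0,1.8],[0,0,1.8],[0,0,1.8]], "xyz": [[0,0,0],[0,0,0],[0,0,0],[0,0,0],[0,0,-2],[0,0,-6],[0,0,-11],[0,0,-16]], "jaw": [20,40,60,60,60,60,60,60]}}

```text
time_s: 13.25
eef_pos: [0.5023, -0.0228, 0.2466]
eef_rot: [-0.0, 0.947, -0.321, -0.0]
wrist_force: [0.8, 0.3, -0.0]
opening: 0.6
grasp_force: 0.0
```

>>> {"fn": "send_rows", "kwargs": {"dr": [[0,0,0],[0,0,0],[0,0,0],[0,0,0],[0,0,0],[0,0,0],[0,0,0],[0,0,0]], "xyz": [[0,4,0],[0,8,0],[0,12,0],[0,16,0],[0,20,0],[0,24,0],[0,24,0],[0,24,0]], "jaw": [60,60,60,60,60,60,60,60]}}

```text
time_s: 14.25
eef_pos: [0.3569, -0.2132, 0.2452]
eef_rot: [-0.0, 0.947, -0.321, 0.0]
wrist_force: [0.0, -0.5, 0.4]
opening: 0.599
grasp_force: 0.0
```

```bash
python3 st.py; python3 - <<'E'
from m import *
im=snap('top','t4')
O=np.array([.5129,.0179]);Y=np.array([.2407,.9706]);X=np.array([Y[1],-Y[0]])
red=measure(im)[0];P=np.array([onz('top',u,v,.09)[:2] for v,u in np.argwhere(red)])
c=P.mean(0);w,V=np.linalg.eigh(np.cov((P-c).T));d=V[:,1];d=d*np.sign(d[0])
print((c-O)@X,(c-O)@Y,'bar ang',np.degrees(np.arctan2(d[1],d[0])))
cv2.imwrite('pics/t4c.png',cv2.resize(im[120:330,230:510],None,fx=2.5,fy=2.5)[:,:,::-1])
E
```

```text
t 14.25 p [ 0.3569 -0.2132  0.2452] fix xy -0.09582002012377126 -0.2618611689454618 phi_y -127.47937316552789 zax [ 0.0003  0.0005 -1.    ] q [-0.8262 -0.1922  1.9885  0.0005  1.3454  1.3986] F [ 0.026  -0.4523  0.3991] op 0.5986881910914484 0.0
7.864395262576037e-05 -0.04177460823168834 bar ang -24.29361207150274
```

View pics/t4c.png

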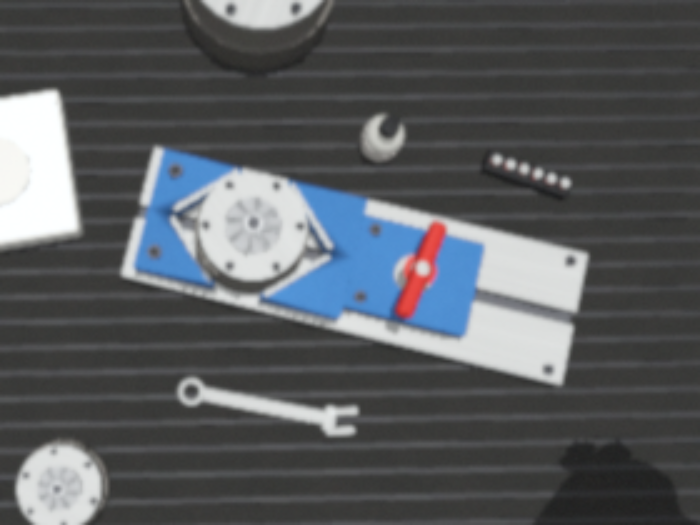

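The bar stands about 10° clockwise past a half turn, which is t_handle ≈ 3.3. The jaw hasn't moved, the core is seated, and the other items haven't shifted.

```bash
python3 -c "
from bench import ctrl
print(ctrl.hand_in())"
```

```text
the job is handed in; nothing more can be done
None
```

The core is home in the fixed vee with the jaw snug against it, the T-handle is turned to its stop (about 3.3 rad), nothing else on the bench shifted, and the job is handed in; no verdict was returned.

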